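# Clip the pasting turntable onto its spindle

## Robot

A 6-joint arm with a two-finger parallel gripper is mounted at the origin on the work surface. World frame = base frame: x ahead of the robot, y to its left, z up, the work surface at z = 0. Lengths are in m, angles in degrees, forces in N, time in s.
With the tool pointing down it reaches from about 0.35 to 0.875 m from the base axis. Payload 4.2 kg.
Tool frame: the origin (TCP) lies on the centre line of the jaws, within the pads' length; the fingertips stand 19 mm ahead of it and the grasp point (between the pads) is the TCP; x points along the fingers, y is the direction in which the jaws open and shut, and the axes are right-handed (so a half turn about x gives the same grasp; the last joint's range is limited). The gripper opens to 87 mm and grips with 3 to 60 N. Pads are 19 mm wide; open, the fingers measure 117 mm over their backs; the gripper's body (75 mm by 190 mm) begins 51 mm behind the grasp point.
Start: joints at [89.817, 22.042, 0.453, 0, -68.411, -14.817], TCP at [0.162, 0.604, 0.214] pointing down, gripper open.
Joint ranges: [-179.83, 179.83], [-69.29, 118.12], [-61.27, 80.66], [-181.25, 117.63], [-171.15, -9.14], [-177.46, 177.46]. Speed limits (degrees/s): [159.86, 159.86, 180, 180, 180, 180].

## Interface

Orientations are given as a 3x3 rotation matrix whose columns are the frame's x, y, z axes.
In Python, from station import * gives the robot as it stands.
- The arm moves only by the shell command python3 -m creep 'ROWS'. ROWS is JSON, a list of rows, each a list of 5 numbers: the opening, from 0 (shut) to 1 (fully open), then the shift along the world's x, y, z in mm, then the turn about the world's z in rad. In form: [[jaw, x, y, z, turn], ...]. A call has exactly 8 rows; each row is the pose to reach, as a shift and turn from the pose measured when the call began; what a row does not reach only later rows make up. A row lasts 1/10 s, in which the tool goes at most 50 mm and 8.59 degrees, less where a joint would pass 70% of its speed; a pose out of reach is approached as far as the arm can. A call with a gripper value outside its range is refused whole. The fingers move at their own pace and stop on an object; the grip force is fixed at half the most. Time passes only in rows, so rows that repeat a pose let the fingers close, or fill a call up. It gives the time, the measured TCP pose, the force and the opening at its end, in the units of the state.
- sense(): the state, without advancing time (a new reading comes with each control period).
- capture(name): name is "side" or "top"; returns a dict with "image" (420x560x3 uint8, blue, green, red), "z_map" (420x560 float32, m along the optical axis (not along the pixel's ray), 0 where there is no reading), "mtx" (3x3 intrinsics, pixels), "eye" and "attitude" of the camera in the world. Camera axes: x right, y up, looking along -z (the intrinsics and any distortion apply to the point x, -y, -z); pixel columns grow to the right and rows downward; lengths in m; the calibration is good to about 2 mm. A picture is of the moment at which its call begins.
- finish_job(): hands the job in, once; it reports no verdict.
Trained networks look in a picture, given as the dict that the camera call returned (one of the last four; its "shot" number tells which), for a name from the list of things; names that differ only in an ending like _2 or _b are one class to them, and where a whole thing is asked for, a point or a joint stands for the part that bears it (a point fixed in the world has none). Each returns a list of dicts, best first, with "confidence" (0 to 1); they miss things now and then, are a little off and sometimes report something else, mostly with a low value. They report only what shows in the picture. A call takes as long as a camera call. They do not tell look-alikes from the thing itself.
- look_for(picture, thing): "box" ([left, top, right, bottom] in pixels, round what is visible of it).
- mark_of(picture, thing): "centre" ([column, row] in pixels: a listed point, or the origin of a listed thing).
The state is a dict: "time_s": time; "joints": joint angles; "joint_velocities": joint speeds; "effort": joint torques, N m; "tcp_pos": TCP position; "ee_rot": TCP orientation; "wrist_force": force on the tool from outside, world axes, zero at the start; "moment": the same for the moment, N m; "gripper_width": opening from 0.0 (shut) to 1.0 (fully open).
Only numpy, scipy, OpenCV 4.12 (cv2) and the standard library are available. Lean on these libraries where they do the work, as an engineer would, in place of code of your own. Each camera call takes 0.05 s, during which the arm holds its last target.

## Task

The parasol maker's turntable is held on its spindle by an open spring clip, which lies beside it. Pick the clip up and push it sideways into the groove under the spindle's head until it has snapped fully home, gently, never pressing on the turntable or spindle with more than about 25 N; then let go and leave it there, flat on the boss. Leave the other things on the bench alone.

Things in the scene. Friction and masses are not known exactly. Their poses are not given: they have to be found in the camera images.
- stand: Fixed dark wooden block 170 x 170 x 24 mm that carries the turntable; origin at the centre of its underside on the bench, z up. It never moves.
- turntable: Light wooden disc 180 mm across, top 52 mm above the bench, with a round wooden boss 100 mm across in its middle, boss top flat at 72 mm, and a steel spindle rising from it. Origin on the spindle's axis at bench height; z up. It does not turn. It stands on rubber pads: pushed level any way it gives 1 mm per N (up to 20 mm) and springs back; pushed down, 0.25 mm per N (up to 4 mm).
- groove (a point): On the spindle's axis at the groove's floor = height of the boss's top, 72 mm above the bench unloaded. The groove is a neck 16 mm across, open on all sides, 9 mm high (72 to 81 mm). Under the clip's resistance it backs away with the turntable.
- head (a point): Centre of the top of the spindle's round steel head, 100 mm above the bench. The head is 24 mm across, from 81 to 100 mm, directly above the groove, too wide for the clip to drop over.
- clip: Loose steel spring clip, about 0.17 kg, lying flat on the bench, lug up: an open horseshoe plate 6 mm thick, 62 mm long, 37 mm wide, mouth towards its own +x. Origin = middle of the throat, on the underside; z up. Behind the throat is a solid plate 34 mm wide from x = -42 to -8.4 mm; in front are two sprung jaws reaching x = +20 mm.
- lug (a point): Centre of the clip's upright grip lug, 30 mm behind the clip's origin (-x) and 23 mm above its underside. The lug is a block 24 mm long (clip x), 12 mm thick (clip y), standing on the plate from z = 6 to 40 mm.
- lips (a point): Midway between the lips of the two sprung jaws, 7 mm in front of the clip's origin (+x), 4 mm up. Gap 12 mm, flared to 27 mm at the tips. The lips meet the neck 13 mm short of home; the push rises to about 7 to 13 N (more if the clip is pressed down on the boss) until they pass its widest part, 7 mm short, and the clip snaps on: the push drops sharply. Home, only the turntable's give resists.
- seat (a point): On the clip, middle of the throat at the underside (same as the clip's origin): lies on groove when the clip is home.
- paste_pot: Loose white plastic pot, 84 mm across, 85 mm high, bystander; origin under its centre.
- metal_bowl: Loose aluminium bowl, 140 mm across, 55 mm high, bystander; origin under its centre.
- bamboo_bundle: Loose flat bundle of seven bamboo sticks, 200 mm long in its x, 48 mm wide, 24 mm high, bystander; origin under its centre.
- paste_brush: Loose brush lying flat, about 200 mm long, bystander; origin under its middle.
Not all that is in view belongs to the job. Of the things like the clip, leave any that is black or yellow; of the rest the larger one is meant.

How it is judged:
By the outcome, as a careful person would: the job done as asked, in the order asked, and still so for the second after the job is handed in, with the robot touching nothing.
It also fails if it takes over 61 s, if anything falls off the work surface, if the arm or the gripper's body presses on something with over 40 N, if the wrist force passes 120 N, or if a joint passes its speed limit or range.

## Working session

There is one attempt and no reset: what is moved stays moved. The work goes in short steps, Python scripts to look and compute and a shell command to move; the robot and the scene stay as the last step left them, time stands still between calls to the robot, and variables do not carry over. Pictures are saved under pics/ and viewed, and the job is handed in when it is done.

```bash
mkdir -p pics; ls
cat > h.py <<'E'
from station import *
import numpy as np, cv2
def px2w(p,uv,z=None,depth=None):
    m=np.array(p["mtx"]);R=np.array(p["attitude"]);e=np.array(p["eye"])
    x=(uv[0]-m[0,2])/m[0,0];y=(uv[1]-m[1,2])/m[1,1]
    d=R@np.array([x,-y,-1.])
    if z is not None: s=(z-e[2])/d[2]
    else: s=depth
    return e+s*d
def w2px(p,P):
    m=np.array(p["mtx"]);R=np.array(p["attitude"]);e=np.array(p["eye"])
    c=R.T@(np.array(P)-e)
    return m[0,0]*c[0]/-c[2]+m[0,2], m[1,1]*-c[1]/-c[2]+m[1,2]
E
python3 - <<'E'
from h import *
s=sense();print(s)
for n in("top","side"):
    p=capture(n);cv2.imwrite(f"pics/{n}0.png",p["image"])
    print(n,p["eye"],p["mtx"],p["attitude"],[k for k in p])
    for t in("clip","lug","turntable","head","lips","seat"):
        print(t,[(np.round(r["centre"],1).tolist(),round(r["confidence"],2)) for r in mark_of(p,t)])
    print([(np.round(r["box"]).tolist(),round(r["confidence"],2)) for r in look_for(p,"clip")])
E
```

```text
pics
{'time_s': 0.0, 'joints': array([ 8.98160631e+01,  2.20904599e+01,  3.78434465e-01, -2.74156777e-02,
       -6.84101730e+01, -1.48155620e+01]), 'joint_velocities': array([ 0.06092034, -0.01024412, -0.08452314, -0.04262394,  0.0465865 ,
        0.12726584]), 'effort': array([ 2.76133420e-06, -3.90665781e+01,  1.87409949e+01,  4.22002763e+00,
        1.12091313e-02, -1.87887181e-04]), 'tcp_pos': array([0.16159695, 0.60310227, 0.21325768]), 'ee_rot': array([[-4.51767965e-04, -2.58980627e-01, -9.65882410e-01],
       [-2.13128536e-03, -9.65880066e-01,  2.58980996e-01],
       [-9.99997627e-01,  2.17557036e-03, -1.15607949e-04]]), 'wrist_force': array([ 0.56144865, -0.6234847 , -0.40212056]), 'moment': array([ 0.00427789,  0.00470665, -0.06335227]), 'gripper_width': 0.9997052210964678}
top [0.40874106 0.01178353 1.19474684] [[415.27652422   0.         274.31975094]
 [  0.         415.27652422 207.50077096]
 [  0.           0.           1.        ]] [[ 0.01514656  0.9811065  -0.19287461]
 [-0.99987104  0.0158914   0.00231524]
 [ 0.00533654  0.19281467  0.98122068]] ['image', 'z_map', 
[... 870 characters left out ...]
16840439  0.53839911 -0.82569145]
 [ 0.01516062  0.83897047  0.54396572]] ['image', 'z_map', 'mtx', 'eye', 'attitude', 'shot']
clip [([216.6, 286.5], 0.8), ([278.3, 270.0], 0.63), ([253.8, 304.7], 0.61), ([302.5, 316.7], 0.61)]
lug [([211.2, 285.3], 0.92), ([302.7, 301.3], 0.7), ([259.5, 294.5], 0.51)]
turntable [([233.5, 215.6], 0.9)]
head [([232.8, 181.1], 0.72)]
lips [([280.9, 269.0], 0.81), ([219.3, 285.3], 0.75), ([248.7, 305.4], 0.69), ([304.5, 316.0], 0.58)]
seat [([278.4, 275.2], 0.88), ([253.7, 307.6], 0.69), ([217.0, 285.6], 0.59)]
[([200.0, 278.0, 228.0, 300.0], 0.91), ([261.0, 265.0, 287.0, 279.0], 0.85), ([297.0, 298.0, 312.0, 320.0], 0.74), ([245.0, 289.0, 264.0, 312.0], 0.72)]
```

Run:
```python
import cv2
a=cv2.imread("pics/top0.png");cv2.imwrite("pics/t1.png",cv2.resize(a[185:295,300:410],(770,600)[:1]*2 and (600,600),interpolation=cv2.INTER_CUBIC))
a=cv2.imread("pics/side0.png");cv2.imwrite("pics/s1.png",cv2.resize(a[250:335,190:330],(800,486),interpolation=cv2.INTER_CUBIC))
```

```text
(no output)
```

View pics/top0.png

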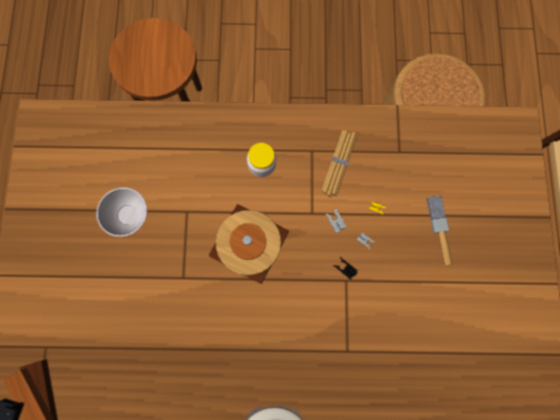

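View pics/side0.png

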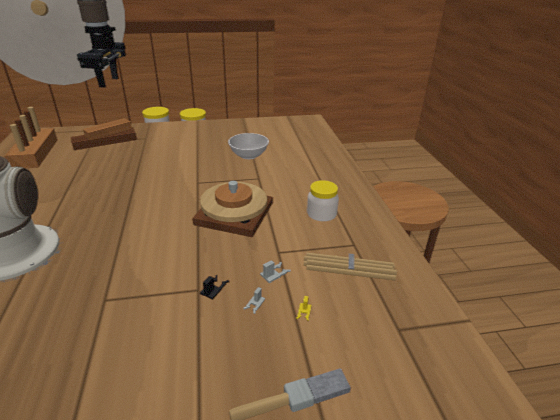

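View pics/t1.png

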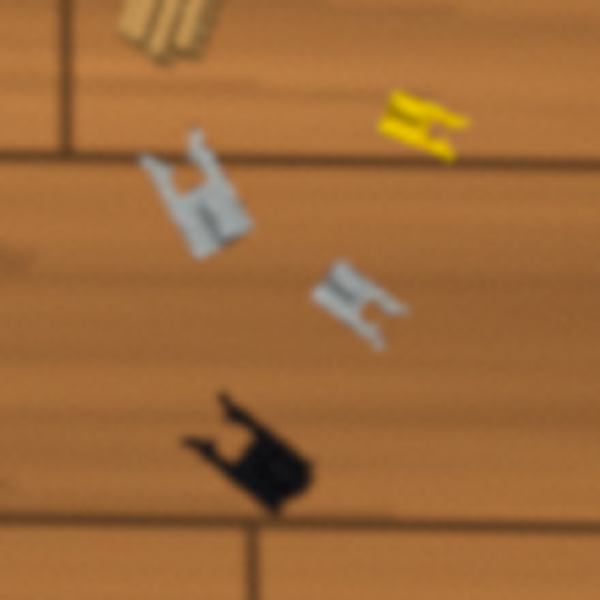

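View pics/s1.png

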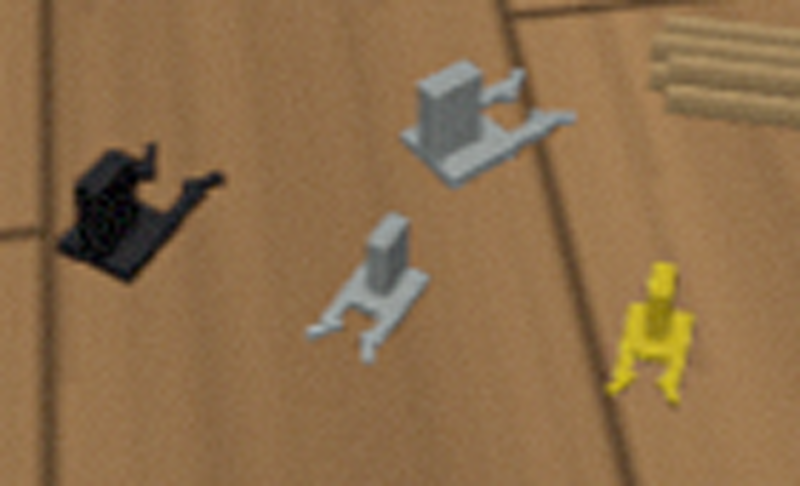

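The larger grey clip is at about (336,221) in the top view and (274,271) in the side view. The small grey, black and yellow ones stay where they are. Next I fit the clip's silhouette in both views.

```bash
cat >> h.py <<'E'
from scipy.optimize import minimize
def clip_parts():
    plate=[(-42,-17),(-42,17),(-8.4,17),(-8.4,-17)]
    # jaws approx: arms from x=-8.4 to 20
    j=[(-8.4,18.5),(7,11),(20,18.5),(20,13.5),(7,6),(0,9),(-8.4,9)]
    j=[(-8.4,18.5),(4,18.5),(20,18.5),(20,13.5),(7,6),(0,8.4),(-8.4,8.4)]
    j2=[(x,-y) for x,y in j]
    lug=[(-42,-6),(-42,6),(-18,6),(-18,-6)]
    return [(plate,0,6),(j,0,6),(j2,0,6),(lug,6,40)]
def sil(p,x,y,yaw,z0,x0,y0,w,h,S):
    im=np.zeros((h*S,w*S),np.uint8)
    c,s=np.cos(yaw),np.sin(yaw)
    for poly,za,zb in clip_parts():
        lo,hi=[[w2px(p,(x+(c*a-s*b)/1e3,y+(s*a+c*b)/1e3,z0+zz/1e3)) for a,b in poly] for zz in(za,zb)]
        f=lambda q:np.round((np.array(q)-[x0-.5,y0-.5])*S*16).astype(np.int32)
        n=len(poly)
        for q in [lo,hi]+[[lo[i],lo[(i+1)%n],hi[(i+1)%n],hi[i]] for i in range(n)]:
            cv2.fillPoly(im,[f(q)],255,shift=4)
    return cv2.resize(im,(w,h),interpolation=cv2.INTER_AREA)/255.
E
python3 - <<'E'
from h import *
tp=capture("top");sp=capture("side")
h=px2w(tp,(247.5,238.8),z=.1);print("head top",h)
h2=px2w(sp,(232.8,181.1),z=.1);print("head side",h2)
print("tt",px2w(tp,(246.9,244.1),z=0),px2w(sp,(233.5,215.6),z=0))
data=[]
for p,(x0,y0,w,h) in((tp,(322,203,30,38)),(sp,(255,254,42,32))):
    c=p["image"][y0:y0+h,x0:x0+w].astype(float)
    wood=c[..., 2]-c[...,0]          # red-blue
    wgt=np.clip(1-wood/ np.median(wood),0,1)
    data.append((p,x0,y0,w,h,wgt))
def solve(ds,g):
    def cost(v):
        return sum(((sil(d[0],v[0]/1e3,v[1]/1e3,v[2]/10,0,*d[1:5],6)-d[5])**2).sum() for d in ds)
    best=min((minimize(cost,[g[0]*1e3,g[1]*1e3,a/10*10],method="Nelder-Mead",options=dict(initial_simplex=[[g[0]*1e3,g[1]*1e3,a],[g[0]*1e3+6,g[1]*1e3,a],[g[0]*1e3,g[1]*1e3+6,a],[g[0]*1e3,g[1]*1e3,a+3]])) for a in np.arange(0,63,8)),key=lambda r:r.fun)
    v=best.x; print(v[:2],np.degrees(v[2]/10)%360,best.fun); return v
g=px2w(tp,(334,218),z=0);print(g)
for ds in(data[:1],data[1:],data):
    v=solve(ds,g)
out=[]
for d in data:
    m=sil(d[0],v[0]/1e3,v[1]/1e3,v[2]/10,0,*d[1:5],6)
    out.append(cv2.resize(np.hstack([d[5],m]),(800,300),interpolation=cv2.INTER_NEAREST)*255)
cv2.imwrite("pics/fit.png",np.vstack(out))
for r in ("lug",):
  print(px2w(tp,(330.4,217.2),z=.023))
E
```

```text
head top [0.53837318 0.07889238 0.1       ]
head side [0.53611648 0.08654371 0.1       ]
tt [0.53485711 0.0863272  0.        ] [0.53234253 0.07115797 0.        ]
[ 0.61517118 -0.1657446   0.        ]
[ 619.12273192 -164.49732412] 28.381806218848343 12.734756033456392
[ 616.66441136 -163.59252417] 29.440339412668056 25.253452358067406
[ 617.58483701 -163.72548703] 29.445662018324406 46.13258180279579
[ 0.6133562  -0.15203697  0.023     ][ WARN:0@7.796] global loadsave.cpp:1063 imwrite_ Unsupported depth image for selected encoder is fallbacked to CV_8U.
```

View pics/fit.png

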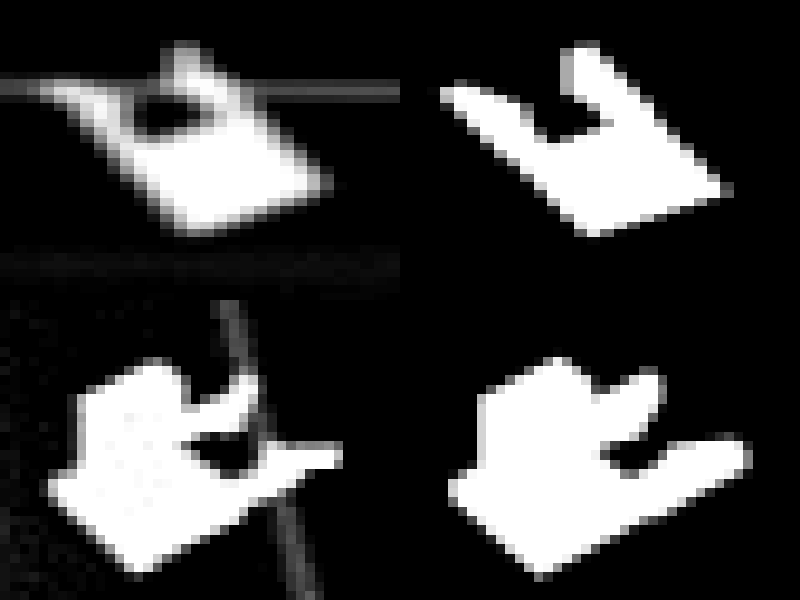

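The clip fits at about (0.6175, -0.164), yaw about 29°. The tool should meet the lug at z≈28 mm so the fingertips clear the plate. Next I refine the head position and the path.

```bash
cat >> h.py <<'E'
def headfit(tp,sp,verbose=1):
    res=[]
    t=np.linspace(0,2*np.pi,48,endpoint=False)
    data=[]
    for p,(x0,y0,w,h) in((tp,(240,232,15,15)),(sp,(226,176,14,22))):
        c=p["image"][y0:y0+h,x0:x0+w].astype(float)
        wood=c[...,2]-c[...,0]
        data.append((p,x0,y0,w,h,np.clip(1-wood/np.median(np.sort(wood.ravel())[-60:]),0,1)))
    def r(d,v):
        p,x0,y0,w,h,_=d;S=8;im=np.zeros((h*S,w*S),np.uint8)
        for R,za,zb in((.008,.072,.081),(.012,.081,.1)):
            q=np.array([w2px(p,(v[0]/1e3+R*np.cos(a),v[1]/1e3+R*np.sin(a),z)) for z in(za,zb) for a in t])
            q=cv2.convexHull(q.astype(np.float32))
            cv2.fillPoly(im,[np.round((q-[x0-.5,y0-.5])*S*16).astype(np.int32)],255,shift=4)
        return cv2.resize(im,(w,h),interpolation=cv2.INTER_AREA)/255.
    for ds in(data[:1],data[1:],data):
        b=minimize(lambda v:sum(((r(d,v)-d[5])**2).sum() for d in ds),[537,82],method="Nelder-Mead",options=dict(initial_simplex=[[537,82],[542,82],[537,87]]))
        print("head",b.x,b.fun)
    return b.x
E
python3 - <<'E'
from h import *
headfit(capture("top"),capture("side"))
s=sense();t=s["tcp_pos"]*1e3;print(t,s["time_s"])
a=np.radians(29.2);L=np.array([617.6,-164])-30*np.array([np.cos(a),np.sin(a)]);print("lug",L,"shift",L-t[:2],28-t[2])
y=s["ee_rot"][:,1];print("yaw",np.degrees(np.arctan2(y[1],y[0])))
E
```

```text
head [537.15731812  81.01824951] 2.436703994557382
head [534.8088919   82.14339243] 5.471445184176467
head [535.81691832  81.74496895] 11.646436838066059
[161.74057182 603.68267262 214.36382932] 1.0
lug [ 591.41233768 -178.63578977] shift [ 429.67176586 -782.3184624 ] -186.36382932275077
yaw -105.00166576518096
```

```bash
python3 -m creep '[[1,23,-42,0,-0.14],[1,46,-84,0,-0.28],[1,69,-126,0,-0.42],[1,92,-168,0,-0.56],[1,115,-210,0,-0.70],[1,138,-252,0,-0.84],[1,161,-294,0,-0.98],[1,184,-336,0,-1.12]]'
```

```text
time_s: 1.8
tcp_pos: [0.3463, 0.266, 0.2148]
ee_rot: [[0.001, -0.983, -0.183], [0.001, -0.183, 0.983], [-1.0, -0.001, 0.001]]
wrist_force: [-0.1, 0.7, -0.6]
gripper_width: 1.002
```

```bash
python3 -m creep '[[1,23,-42,0,-0.14],[1,46,-84,0,-0.28],[1,69,-126,0,-0.42],[1,92,-168,0,-0.56],[1,115,-210,0,-0.70],[1,138,-252,0,-0.84],[1,161,-294,0,-0.98],[1,184,-336,0,-1.12]]'
python3 - <<'E'
from h import *
s=sense();t=s["tcp_pos"]*1e3
print(s["joints"],t,np.array([591.4,-178.6])-t[:2],28.5-t[2]);y=s["ee_rot"][:,1];print("turn",np.radians(119.2)-np.arctan2(y[1],y[0]))
E
```

```text
time_s: 2.6
tcp_pos: [0.531, -0.072, 0.2151]
ee_rot: [[0.002, -0.588, 0.809], [-0.0, 0.809, 0.588], [-1.0, -0.001, 0.002]]
wrist_force: [0.2, 1.0, 0.4]
gripper_width: 1.002
[ 9.64323840e+00  1.32723072e+01 -1.20962058e+01  3.22575773e-02
 -6.45187780e+01 -6.36260233e+01] [531.04128103 -72.02136277 215.11601642] [  60.35871897 -106.57863723] -186.61601641607908
turn -0.11922353952255671
```

```bash
python3 -m creep '[[0.5,20,-36,0,-0.06],[0.5,40,-72,0,-0.119],[0.5,60.4,-106.6,-20,-0.119],[0.5,60.4,-106.6,-50,-0.119],[0.5,60.4,-106.6,-80,-0.119],[0.5,60.4,-106.6,-110,-0.119],[0.5,60.4,-106.6,-125,-0.119],[0.5,60.4,-106.6,-125,-0.119]]'
python3 - <<'E'
from h import *
for n in("top","side"):
    p=capture(n);i=p["image"]
    u,v=(335,222) if n=="top" else (272,268)
    cv2.imwrite(f"pics/{n}1.png",cv2.resize(i[v-45:v+35,u-50:u+50],(600,480),interpolation=cv2.INTER_CUBIC))
s=sense();t=s["tcp_pos"]*1e3
print(t,np.array([591.4,-178.6])-t[:2],28.5-t[2]);y=s["ee_rot"][:,1];print("turn",np.radians(119.2)-np.arctan2(y[1],y[0]),s["wrist_force"],s["gripper_width"])
E
```

```text
time_s: 3.4
tcp_pos: [0.5895, -0.1785, 0.0872]
ee_rot: [[-0.004, -0.488, 0.873], [0.0, 0.873, 0.488], [-1.0, 0.002, -0.003]]
wrist_force: [-0.7, -0.2, 0.3]
gripper_width: 0.504
[ 591.96734967 -178.77775246   90.6138765 ] [-0.56734967  0.17775246] -62.113876502351644
turn -0.0006857811769220845 [-0.75467243  0.20598094  0.67043923] 0.5005395989152687
```

View pics/side1.png

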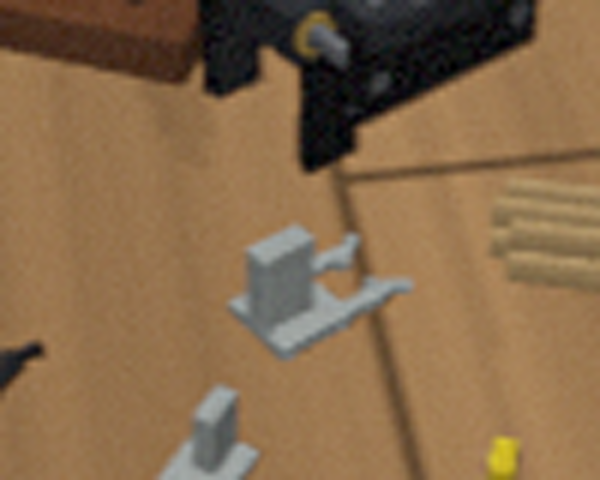

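The fingers straddle the lug's line, with the tips at crop (230,90) and (320,165) and the lug at (282,265). I'll descend and grip.

```bash
python3 -m creep '[[0.5,-0.3,0,-15,0],[0.5,-0.3,0,-30,0],[0.5,-0.3,0,-45,0],[0.5,-0.3,0,-54,0],[0.5,-0.3,0,-61,0],[0.5,-0.3,0,-61,0],[0.5,-0.3,0,-61,0],[0.5,-0.3,0,-61,0]]'
python3 - <<'E'
from h import *
for n in("side",):
    p=capture(n);i=p["image"]
    u,v=(272,268)
    cv2.imwrite(f"pics/{n}2.png",cv2.resize(i[v-45:v+35,u-50:u+50],(600,480),interpolation=cv2.INTER_CUBIC))
E
```

```text
time_s: 4.3
tcp_pos: [0.5923, -0.1789, 0.0305]
ee_rot: [[0.004, -0.489, 0.872], [-0.001, 0.873, 0.489], [-1.0, -0.003, 0.003]]
wrist_force: [-0.2, 0.9, -0.5]
gripper_width: 0.5
```

View pics/side2.png

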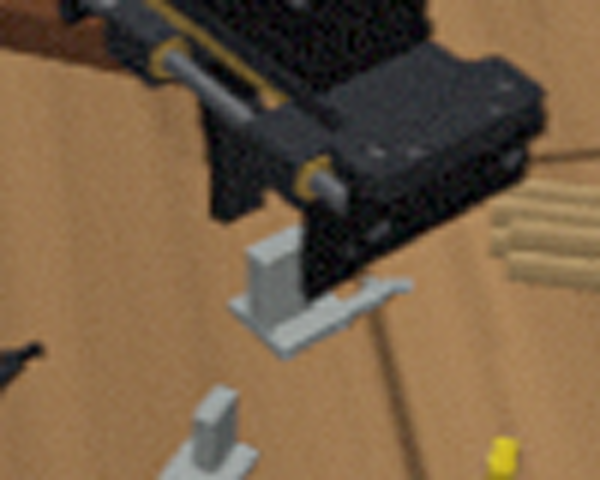

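Run:
```python
from h import *
p=capture("side");s=sense();t=s["tcp_pos"];print(t)
a=np.radians(29.2);X=np.array([np.cos(a),np.sin(a),0]);Y=np.array([-X[1],X[0],0])
def c(P):u,v=w2px(p,P);return ((u-222)*6).round(),((v-223)*6).round()
print("finger rear inner bottom",c(t-.0095*X-.0217*Y-[0,0,.019]),"front inner",c(t+.0095*X-.0217*Y-[0,0,.019]))
print("outer rear", c(t-.0095*X-.0367*Y-[0,0,.019]))
print("far finger rear inner",c(t-.0095*X+.0217*Y-[0,0,.019]), c(t-.0095*X+.0367*Y-[0,0,.019]))
o=np.array([.6166,-.1636,0])
for x in(-42,-18): print("lug near face top,bot",x,c(o+x/1e3*X-.006*Y+[0,0,.04]),c(o+x/1e3*X-.006*Y+[0,0,.006]))
```

```text
[ 0.59211291 -0.17882451  0.03029983]
finger rear inner bottom (np.float64(297.0), np.float64(342.0)) front inner (np.float64(338.0), np.float64(320.0))
outer rear (np.float64(323.0), np.float64(366.0))
far finger rear inner (np.float64(226.0), np.float64(278.0)) (np.float64(202.0), np.float64(256.0))
lug near face top,bot -42 (np.float64(261.0), np.float64(262.0)) (np.float64(261.0), np.float64(331.0))
lug near face top,bot -18 (np.float64(313.0), np.float64(235.0)) (np.float64(312.0), np.float64(304.0))
```

Run:
```python
from h import *
p=capture("side");s=sense();t=s["tcp_pos"];print(t,s["time_s"])
i=p["image"];cv2.imwrite("pics/side3.png",cv2.resize(i[190:310,200:350],(750,600),interpolation=cv2.INTER_CUBIC))
z=p["z_map"]
for u,v in((273,271),(275,270),(277,268),(279,266),(280,262),(262,256),(260,258),(265,268),(270,268)):
    print(u,v,i[v,u],px2w(p,(u,v),depth=z[v,u]).round(4))
```

```text
[ 0.59201181 -0.17879056  0.03016393] 4.45
273 271 [ 6 13 11] [ 0.5962 -0.2094  0.044 ]
275 270 [13  7  9] [ 0.6008 -0.2074  0.0444]
277 268 [23 27 23] [ 0.6055 -0.2052  0.0475]
279 266 [22 22 20] [ 0.6099 -0.2042  0.0516]
280 262 [14 12 18] [ 0.5991 -0.2699  0.122 ]
262 256 [30 32 27] [ 0.5795 -0.1598  0.0456]
260 258 [31 24 20] [ 0.5743 -0.1649  0.0449]
265 268 [100 104  99] [ 0.5824 -0.1857  0.033 ]
270 268 [106 109 104] [ 0.5936 -0.1847  0.0305]
```

View pics/side3.png

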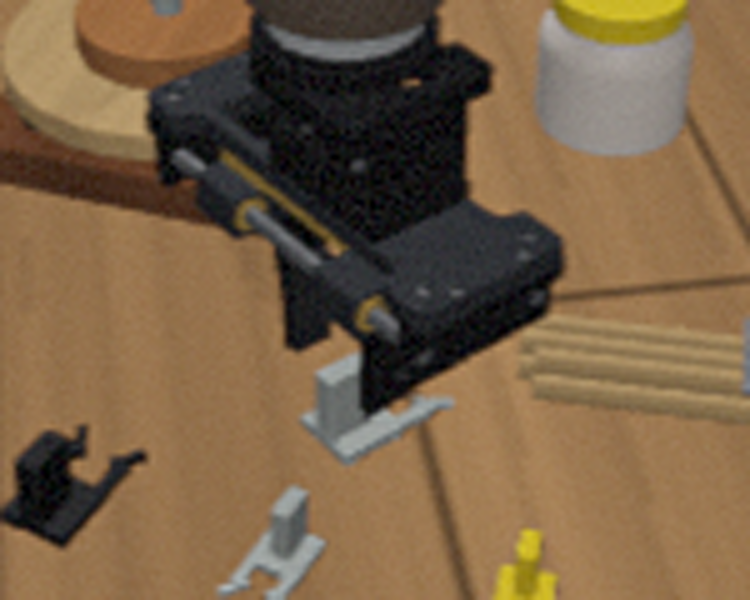

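Run:
```python
from h import *
p=capture("side");z=p["z_map"]
print("bench",px2w(p,(250,300),depth=z[300,250]).round(4),"pot top",px2w(p,(325,190),depth=z[190,325]).round(4),"head",px2w(p,(233,186),depth=z[186,233]).round(4))
for v in range(252,276,2):
    print(v,[px2w(p,(u,v),depth=z[v,u]).round(3).tolist() for u in(259,274,278)])
for v in range(236,262,3):
    print(v,[px2w(p,(u,v),depth=z[v,u]).round(3).tolist() for u in(285,296,308)])
# gripper expected at start
print(w2px(p,(.162,.604,.195)),w2px(p,(.162-.26*.05,.604-.966*.05,.195)),w2px(p,(.162+.26*.05,.604+.966*.05,.195)))
a=cv2.imread("pics/side0.png");cv2.imwrite("pics/s0g.png",cv2.resize(a[0:100,50:180],(780,600),interpolation=cv2.INTER_CUBIC))
```

```text
bench [ 0.5421 -0.2453  0.0032] pot top [0.7735 0.0313 0.085 ] head [0.535  0.0671 0.0965]
252 [[0.572, -0.164, 0.062], [0.592, -0.243, 0.125], [0.596, -0.263, 0.141]]
254 [[0.572, -0.164, 0.056], [0.592, -0.245, 0.122], [0.598, -0.251, 0.126]]
256 [[0.572, -0.163, 0.049], [0.593, -0.239, 0.112], [0.598, -0.253, 0.123]]
258 [[0.572, -0.164, 0.044], [0.597, -0.212, 0.083], [0.598, -0.255, 0.119]]
260 [[0.572, -0.163, 0.038], [0.597, -0.213, 0.078], [0.606, -0.21, 0.074]]
262 [[0.577, -0.127, -0.001], [0.598, -0.211, 0.07], [0.607, -0.207, 0.066]]
264 [[0.576, -0.134, -0.001], [0.598, -0.212, 0.066], [0.608, -0.204, 0.058]]
266 [[0.575, -0.14, -0.001], [0.598, -0.21, 0.058], [0.608, -0.204, 0.052]]
268 [[0.574, -0.146, -0.002], [0.598, -0.212, 0.055], [0.607, -0.207, 0.048]]
270 [[0.573, -0.153, -0.001], [0.598, -0.211, 0.048], [0.607, -0.207, 0.043]]
272 [[0.572, -0.16, -0.001], [0.598, -0.211, 0.042], [0.615, -0.167, -0.001]]
274 [[0.571, -0.167, -0.001], [0.603, -0.182, 0.009], [0.612, -0.182, 0.008]]
236 [[0.616, -0.23, 0.151], [0.637, -0.232, 0.151], [0.66, -0.234, 0.15]]
239 [[0.614, -0.238, 0.151], [0.635, -0.242, 0.151], [0.658, -0.244, 0.15]]
242 [[0.612, -0.247, 0.151], [0.633, -0.251, 0.151], [0.657, -0.25, 0.148]]
245 [[0.611, -0.255, 0.15], [0.631, -0.259, 0.151], [0.658, -0.248, 0.139]]
248 [[0.609, -0.265, 0.151], [0.63, -0.267, 0.15], [0.661, -0.24, 0.124]]
251 [[0.607, -0.273, 0.151], [0.63, -0.266, 0.142], [0.661, -0.24, 0.116]]
254 [[0.607, -0.277, 0.147], [0.633, -0.255, 0.125], [0.691, -0.138, 0.019]]
257 [[0.607, -0.276, 0.139], [0.633, -0.255, 0.117], [0.687, -0.153, 0.023]]
260 [[0.609, -0.268, 0.124], [0.634, -0.255, 0.11], [0.685, -0.164, 0.024]]
(np.float64(110.9748786904), np.float64(90.275039530608)) (np.float64(104.3534898632171), np.float64(94.88785994088214)) (np.float64(117.20492200349989), np.float64(85.9348517389501))
```

View pics/s0g.png

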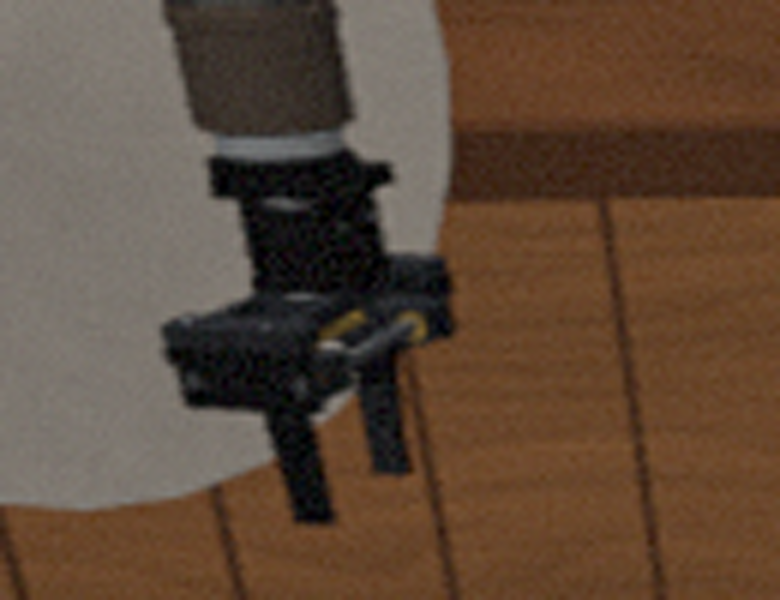

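Both pictures agree that the fingertips really sit near z≈0.043. The pose reading puts them at 0.011, so it is about 32 mm too low. The start picture shows the same offset, and xy agrees. I trust the cameras here and will descend the rest in checked steps.

```bash
python3 -m creep '[[0.5,0,0,-5,0],[0.5,0,0,-10,0],[0.5,0,0,-15,0],[0.5,0,0,-20,0],[0.5,0,0,-24,0],[0.5,0,0,-24,0],[0.5,0,0,-24,0],[0.5,0,0,-24,0]]'
python3 - <<'E'
from h import *
p=capture("side");s=sense();t=s["tcp_pos"];print(t,s["wrist_force"],s["time_s"])
i=p["image"];cv2.imwrite("pics/side4.png",cv2.resize(i[240:300,230:305],(750,600),interpolation=cv2.INTER_CUBIC))
z=p["z_map"]
for v in range(262,284,1):
    print(v,[(i[v,u,0],px2w(p,(u,v),depth=z[v,u]).round(3).tolist()) for u in(259,274,276,278)])
E
```

```text
time_s: 5.3
tcp_pos: [0.5922, -0.1788, 0.0063]
ee_rot: [[0.004, -0.489, 0.872], [-0.001, 0.872, 0.489], [-1.0, -0.003, 0.003]]
wrist_force: [-0.9, 0.1, 0.7]
gripper_width: 0.499
[ 0.59212537 -0.17886196  0.00633583] [-0.08009987 -1.34322668 -0.85000498] 5.35
262 [(np.uint8(27), [0.572, -0.162, 0.031]), (np.uint8(89), [0.592, -0.245, 0.101]), (np.uint8(115), [0.596, -0.247, 0.102]), (np.uint8(48), [0.602, -0.235, 0.091])]
263 [(np.uint8(22), [0.572, -0.164, 0.029]), (np.uint8(71), [0.592, -0.245, 0.098]), (np.uint8(104), [0.595, -0.25, 0.102]), (np.uint8(91), [0.599, -0.249, 0.101])]
264 [(np.uint8(26), [0.572, -0.163, 0.026]), (np.uint8(53), [0.592, -0.246, 0.097]), (np.uint8(86), [0.595, -0.249, 0.099]), (np.uint8(94), [0.599, -0.252, 0.102])]
265 [(np.uint8(30), [0.572, -0.164, 0.024]), (np.uint8(38), [0.593, -0.24, 0.089]), (np.uint8(64), [0.595, -0.252, 0.099]), (np.uint8(81), [0.598, -0.254, 0.1])]
266 [(np.uint8(29), [0.572, -0.162, 0.019]), (np.uint8(19), [0.598, -0.212, 0.06]), (np.uint8(46), [0.601, -0.216, 0.064]), (np.uint8(69), [0.598, -0.257, 0.1])]
267 [(np.uint8(20), [
[... 2063 characters left out ...]
np.uint8(67), [0.611, -0.189, -0.001])]
280 [(np.uint8(74), [0.569, -0.185, -0.002]), (np.uint8(19), [0.599, -0.208, 0.016]), (np.uint8(64), [0.606, -0.193, 0.001]), (np.uint8(83), [0.611, -0.191, -0.002])]
281 [(np.uint8(78), [0.569, -0.188, -0.002]), (np.uint8(69), [0.598, -0.211, 0.016]), (np.uint8(84), [0.606, -0.196, 0.0]), (np.uint8(84), [0.61, -0.194, -0.002])]
282 [(np.uint8(78), [0.568, -0.193, -0.0]), (np.uint8(83), [0.601, -0.197, -0.001]), (np.uint8(80), [0.605, -0.201, 0.002]), (np.uint8(84), [0.609, -0.199, -0.0])]
283 [(np.uint8(76), [0.568, -0.195, -0.001]), (np.uint8(85), [0.601, -0.199, -0.002]), (np.uint8(78), [0.604, -0.203, 0.001]), (np.uint8(82), [0.609, -0.202, -0.0])]
```

View pics/side4.png

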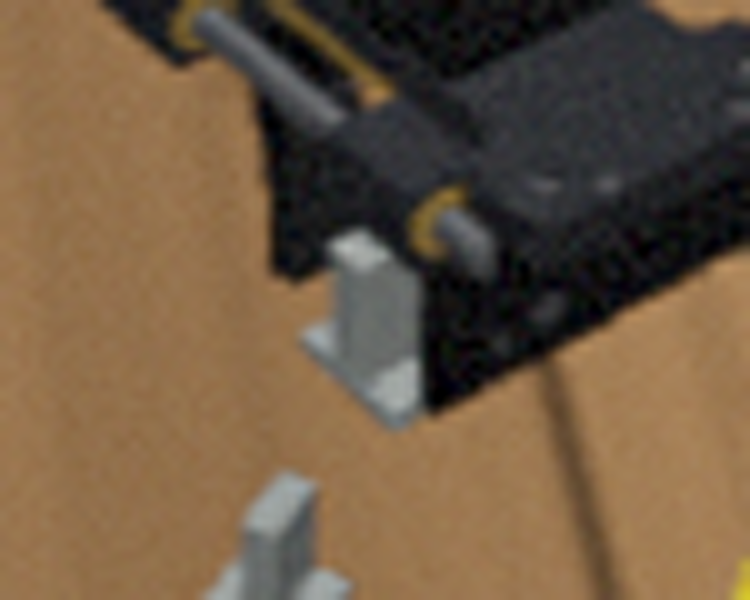

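The tips are now at z≈0.016. I'll go 6 mm lower and close.

```bash
python3 -m creep '[[0.5,0,0,-3,0],[0.5,0,0,-6,0],[0.5,0,0,-6,0],[0,0,0,-6,0],[0,0,0,-6,0],[0,0,0,-6,0],[0,0,0,-6,0],[0,0,0,-6,0]]'
python3 - <<'E'
from h import *
p=capture("side");s=sense();t=s["tcp_pos"];print(t,s["wrist_force"],s["time_s"],s["gripper_width"])
i=p["image"];cv2.imwrite("pics/side5.png",cv2.resize(i[240:300,230:305],(750,600),interpolation=cv2.INTER_CUBIC))
E
```

```text
time_s: 6.15
tcp_pos: [0.5921, -0.1788, 0.0004]
ee_rot: [[0.004, -0.489, 0.873], [-0.001, 0.873, 0.489], [-1.0, -0.003, 0.003]]
wrist_force: [-1.3, 0.2, 2.6]
gripper_width: 0.134
[ 5.92147934e-01 -1.78808124e-01  4.09538910e-04] [-0.43775536 -0.28445719  0.64387077] 6.2 0.13181035557784457
```

View pics/side5.png

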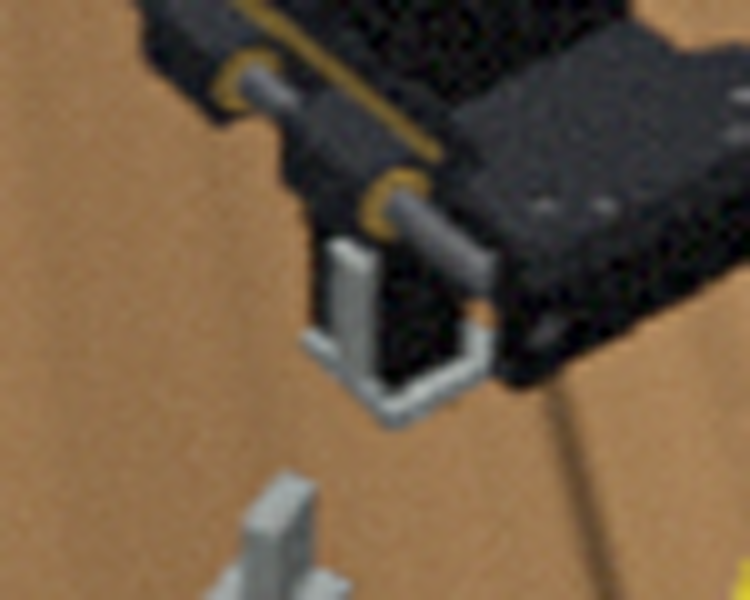

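Gripped: the opening is 0.132, which is 11.5 mm. Lift.

```bash
python3 -m creep '[[0,0,0,5,0],[0,0,0,15,0],[0,0,0,35,0],[0,0,0,60,0],[0,0,0,85,0],[0,0,0,110,0],[0,-10,18,130,0],[0,-20,36,140,0]]'
python3 -m creep '[[0,-20,35,0,-0.08],[0,-40,71,0,-0.16],[0,-60,107,0,-0.25],[0,-80,143,0,-0.34],[0,-100,179,0,-0.43],[0,-120,214,0,-0.51],[0,-128,225,0,-0.51],[0,-128,225,0,-0.51]]'
python3 - <<'E'
from h import *
s=sense();t=s["tcp_pos"];print(t,s["wrist_force"],s["time_s"],s["gripper_width"]);y=s["ee_rot"][:,1];print("turn",np.pi/2-np.arctan2(y[1],y[0]))
for n in("side","top"):
    p=capture(n)
    i=p["image"];u,v=w2px(p,t+[.05,0,0]);u=int(u);v=int(v);print(u,v)
    cv2.imwrite(f"pics/{n}6.png",cv2.resize(i[v-60:v+60,u-75:u+75],(750,600),interpolation=cv2.INTER_CUBIC))
E
```

```text
time_s: 7.0
tcp_pos: [0.5729, -0.1429, 0.1432]
ee_rot: [[0.008, -0.488, 0.873], [-0.001, 0.873, 0.488], [-1.0, -0.005, 0.006]]
wrist_force: [0.2, 1.5, -0.7]
gripper_width: 0.133
time_s: 7.8
tcp_pos: [0.4439, 0.0835, 0.1441]
ee_rot: [[0.007, -0.003, 1.0], [-0.004, 1.0, 0.003], [-1.0, -0.004, 0.007]]
wrist_force: [0.9, -0.1, -1.5]
gripper_width: 0.135
[0.44390515 0.08347477 0.14413748] [ 0.92878136 -0.05156618 -1.45399713] 7.8 0.13481994866415084
turn -0.002950973186404582
215 167
244 254
```

View pics/side6.png

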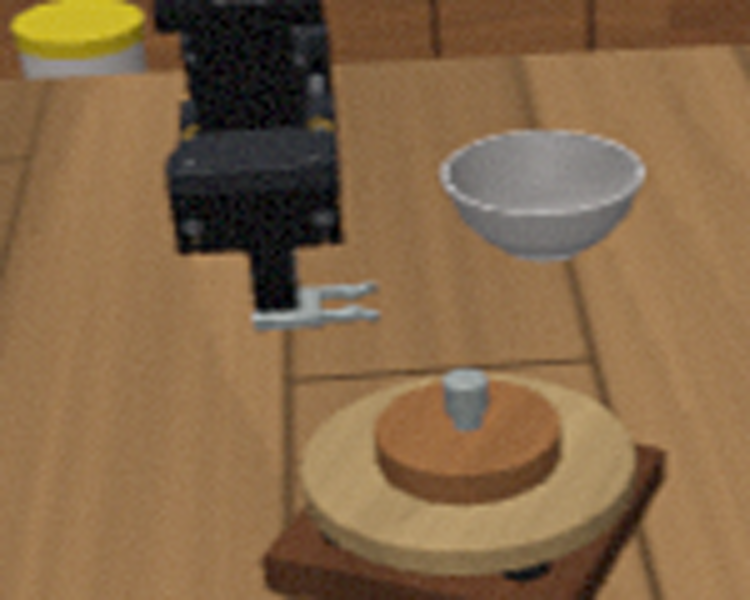

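View pics/top6.png

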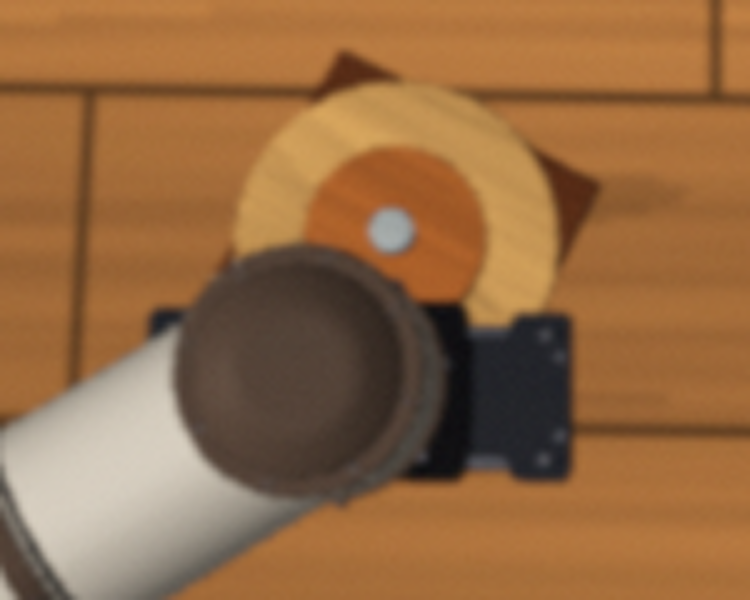

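```bash
cat >> h.py <<'E'
def cloud(p,u0,v0,u1,v1,zmin=.0):
    i=p["image"].astype(int);out=[]
    for v in range(v0,v1):
        for u in range(u0,u1):
            b,g,r=i[v,u]
            if r-b<25 and b>80 and p["z_map"][v,u]>0:
                P=px2w(p,(u,v),depth=p["z_map"][v,u])
                if P[2]>zmin: out.append([u,v,*P])
    return np.array(out)
E
python3 - <<'E'
from h import *
np.set_printoptions(suppress=True,precision=4,linewidth=150)
p=capture("side");s=sense();t=s["tcp_pos"];print(t)
u0,v0=215-75,167-60
c=cloud(p,u0+45,v0+50,u0+80,v0+70,.09)
print(len(c));
for q in c[:: max(1,len(c)//60)]: print(q)
g=c[:,2:];print("x",g[:,0].min(),g[:,0].max(),"y",np.percentile(g[:,1],[2,98]),"z med",np.median(g[:,2]))
# predicted extents given tcp
def pr(x,y,z): return np.round(w2px(p,t+np.array([30+x,y,z])/1e3),1)
print("if dz=32: tips",pr(20,16,0+.0),pr(20,-16,0))
c=cloud(p,u0+85,v0+70,u0+100,v0+88,.07);g=c[:,2:];print("head x",g[:,0].min(),g[:,0].max(),"y",g[:,1].min(),g[:,1].max(),"z",g[:,2].max())
E
```

```text
[0.4452 0.0819 0.1437]
119
[209.     164.       0.4781   0.0998   0.1481]
[210.     164.       0.4806   0.0968   0.1494]
[211.     164.       0.4831   0.1001   0.1475]
[212.     164.       0.4857   0.0961   0.1494]
[213.     164.       0.4882   0.0967   0.1489]
[214.     164.       0.4908   0.0976   0.1483]
[200.     165.       0.456    0.0757   0.1594]
[201.     165.       0.4577   0.0961   0.1486]
[202.     165.       0.4603   0.094    0.1495]
[203.     165.       0.4629   0.0916   0.1505]
[204.     165.       0.4653   0.0943   0.149 ]
[205.     165.       0.4679   0.0912   0.1504]
[206.     165.       0.4703   0.0948   0.1483]
[207.     165.       0.4729   0.0924   0.1494]
[208.     165.       0.4754   0.0911   0.1499]
[209.     165.       0.4779   0.091    0.1497]
[210.     165.       0.4804   0.0939   0.1481]
[211.     165.       0.483    0.0905   0.1496]
[212.     165.       0.4855   0.0899   0.1498]
[213.     165.       0.488    0.0925   0.1482]
[214.     165.       0.4906   0.095    0.1467]
[200.     166.       0.456    0.0675   0.1608]
[201.     166.       0.4577   0.0905   
[... 4056 characters left out ...]
    172.       0.4376   0.0643   0.147 ]
[195.     172.       0.4426   0.062    0.1479]
[196.     172.       0.4448   0.0661   0.1455]
[197.     172.       0.4473   0.0651   0.1458]
[198.     172.       0.4495   0.0692   0.1434]
[199.     172.       0.4523   0.0629   0.1466]
[200.     172.       0.4546   0.0658   0.1449]
[201.     172.       0.4571   0.0658   0.1447]
[202.     172.       0.4595   0.0665   0.1441]
[203.     172.       0.462    0.0636   0.1455]
x 0.4326566029452612 0.49223493087445275 y [0.063  0.0973] z med 0.14877158723771938
if dz=32: tips [215.9 165.4] [216.4 171.3]
head x 0.5247568101421499 0.5445649559311077 y 0.06533580455602161 0.08984885410999133 z 0.10090284433330832
```

The clip is level, underside ≈0.1435, origin at (0.4737, 0.081) against the head at (0.5348, 0.082) in the same view. That leaves 61 mm to home. I'll lower it to just above boss height.

```bash
python3 -m creep '[[0,0,0.5,-12,0],[0,0,0.5,-24,0],[0,0,0.5,-36,0],[0,0,0.5,-48,0],[0,0,0.5,-58,0],[0,0,0.5,-65,0],[0,0,0.5,-69,0],[0,0,0.5,-69,0]]'
python3 - <<'E'
from h import *
np.set_printoptions(suppress=True,precision=4,linewidth=150)
s=sense();t=s["tcp_pos"];print(t,s["wrist_force"],s["time_s"],s["gripper_width"])
p=capture("side");i=p["image"];cv2.imwrite("pics/side7.png",cv2.resize(i[150:225,180:280],(800,600),interpolation=cv2.INTER_CUBIC))
B=[px2w(p,(u,v),depth=p["z_map"][v,u]) for u in range(228,250) for v in range(195,199)]
print("boss z",np.median(np.array(B)[:,2]))
c=cloud(p,185,170,222,200,.065)[:,2:];print("clip",c.min(0),c.max(0),np.median(c,0))
for k in(.44,.46,.48): 
    q=c[abs(c[:,0]-k)<.006];print(k,np.percentile(q[:,2],[10,50,90]) if len(q) else "")
E
```

```text
time_s: 8.75
tcp_pos: [0.4452, 0.0821, 0.0743]
ee_rot: [[0.006, 0.001, 1.0], [-0.005, 1.0, -0.001], [-1.0, -0.005, 0.006]]
wrist_force: [0.4, -1.1, -1.9]
gripper_width: 0.135
[0.4452 0.0821 0.0743] [ 0.3789 -1.07   -1.9463] 8.75 0.13483515175156216
boss z 0.07176989469182798
clip [0.4331 0.059  0.0747] [0.4925 0.1003 0.0973] [0.4619 0.0689 0.0792]
0.44 [0.0755 0.0786 0.0813]
0.46 [0.0775 0.0796 0.0872]
0.48 [0.077  0.0787 0.0805]
```

View pics/side7.png

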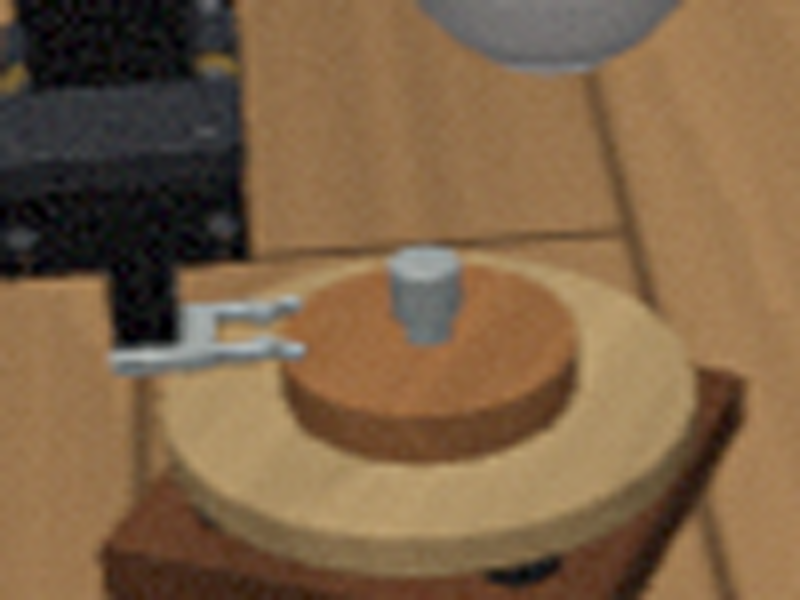

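Clip plate at z≈73.8–79.8 mm, in line with the groove. Advancing to about 20 mm short.

```bash
python3 -m creep '[[0,6,0,0,0],[0,12,0,0,0],[0,18,0,0,0],[0,24,0,0,0],[0,30,0,0,0],[0,36,0,0,0],[0,40,0,0,0],[0,40,0,0,0]]'
python3 - <<'E'
from h import *
s=sense();t=s["tcp_pos"];print(t,s["wrist_force"],s["time_s"],s["gripper_width"])
p=capture("side");i=p["image"];cv2.imwrite("pics/side8.png",cv2.resize(i[150:225,180:280],(800,600),interpolation=cv2.INTER_CUBIC))
E
```

```text
time_s: 9.6
tcp_pos: [0.486, 0.0824, 0.0746]
ee_rot: [[0.007, 0.001, 1.0], [-0.005, 1.0, -0.001], [-1.0, -0.005, 0.007]]
wrist_force: [0.2, 0.2, -1.6]
gripper_width: 0.141
[0.48603355 0.08237379 0.07463356] [ 0.18864223  0.19345278 -1.6183448 ] 9.6 0.1414290177929466
```

View pics/side8.png

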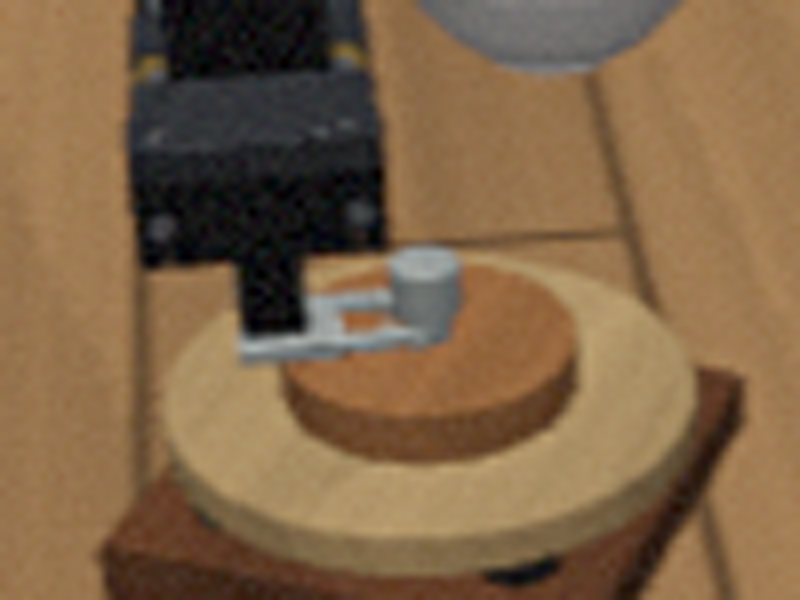

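The jaws straddle the neck, with the head at crop (425,290), and there's no force yet. Pushing gently.

```bash
python3 -m creep '[[0,2,0,0,0],[0,4,0,0,0],[0,6,0,0,0],[0,8,0,0,0],[0,10,0,0,0],[0,12,0,0,0],[0,14,0,0,0],[0,14,0,0,0]]'; python3 -m creep '[[0,1,0,0,0],[0,2,0,0,0],[0,3,0,0,0],[0,4,0,0,0],[0,5,0,0,0],[0,6,0,0,0],[0,6,0,0,0],[0,6,0,0,0]]'
```

```text
time_s: 10.45
tcp_pos: [0.4986, 0.0818, 0.0741]
ee_rot: [[0.004, 0.002, 1.0], [-0.006, 1.0, -0.002], [-1.0, -0.006, 0.005]]
wrist_force: [-3.9, 0.9, -2.6]
gripper_width: 0.137
time_s: 11.25
tcp_pos: [0.503, 0.0813, 0.0736]
ee_rot: [[0.001, 0.002, 1.0], [-0.007, 1.0, -0.002], [-1.0, -0.007, 0.001]]
wrist_force: [-6.3, -0.3, -1.5]
gripper_width: 0.136
```

```bash
python3 -m creep '[[0,1,0,0.3,0],[0,2,0,0.3,0],[0,3,0,0.3,0],[0,4,0,0.3,0],[0,5,0,0.3,0],[0,6,0,0.3,0],[0,6,0,0.3,0],[0,6,0,0.3,0]]'
python3 - <<'E'
from h import *
s=sense();t=s["tcp_pos"];print(t,s["wrist_force"],s["time_s"],s["gripper_width"])
p=capture("side");i=p["image"];cv2.imwrite("pics/side9.png",cv2.resize(i[150:225,180:280],(800,600),interpolation=cv2.INTER_CUBIC))
E
```

```text
time_s: 12.05
tcp_pos: [0.5065, 0.0806, 0.073]
ee_rot: [[-0.005, 0.003, 1.0], [-0.009, 1.0, -0.003], [-1.0, -0.009, -0.004]]
wrist_force: [-8.4, -0.1, -0.3]
gripper_width: 0.138
[0.5065228  0.08059745 0.07304967] [-8.41290288 -0.13389245 -0.33331196] 12.05 0.13755484028862683
```

View pics/side9.png

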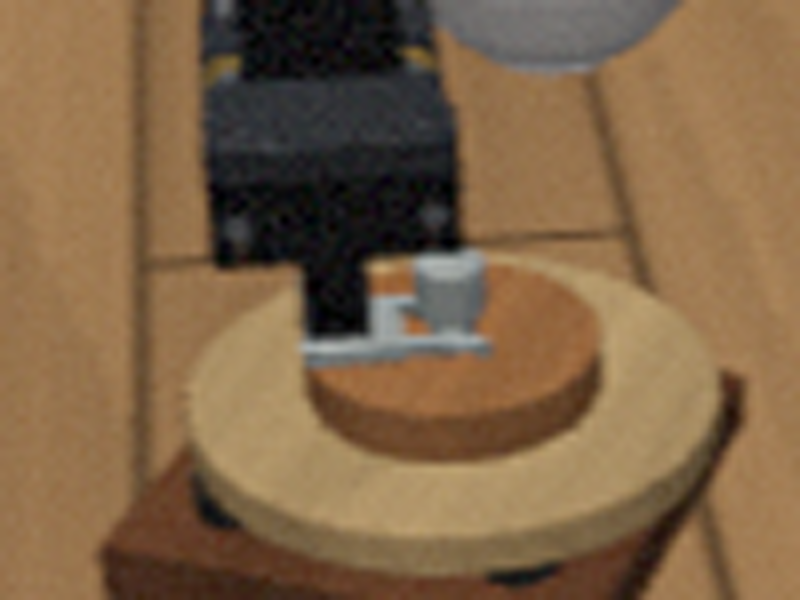

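```bash
python3 -m creep '[[0,1,0,0.8,0],[0,2,0,0.8,0],[0,3,0,0.8,0],[0,4,0,0.8,0],[0,5,0,0.8,0],[0,6,0,0.8,0],[0,6,0,0.8,0],[0,6,0,0.8,0]]'
```

```text
time_s: 12.9
tcp_pos: [0.5124, 0.0806, 0.0739]
ee_rot: [[-0.005, 0.003, 1.0], [-0.009, 1.0, -0.003], [-1.0, -0.009, -0.005]]
wrist_force: [-5.6, -0.3, -0.7]
gripper_width: 0.136
```

The force fell from 8.4 to 5.6 N while the tool advanced 6 mm, so it has probably snapped on. Checking with a picture.

Run:
```python
from h import *
s=sense();t=s["tcp_pos"];print(t,s["wrist_force"],s["time_s"],s["gripper_width"])
p=capture("side");i=p["image"];cv2.imwrite("pics/side10.png",cv2.resize(i[150:225,180:280],(800,600),interpolation=cv2.INTER_CUBIC))
```

```text
[0.51241623 0.08057397 0.07385726] [-5.59775773 -0.33816513 -0.72256074] 12.9 0.13627937105949747
```

View pics/side10.png

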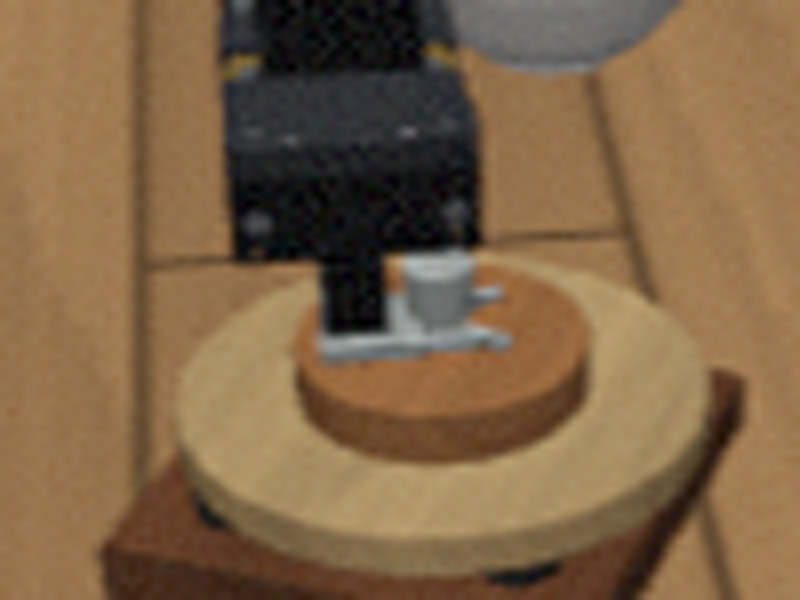

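It has snapped on: the tips extend past the head and the turntable sprang back. I'll press about 4 mm more to make sure it's seated.

```bash
python3 -m creep '[[0,1,0,0.3,0],[0,2,0,0.3,0],[0,3,0,0.3,0],[0,4,0,0.3,0],[0,5,0,0.3,0],[0,6,0,0.3,0],[0,6,0,0.3,0],[0,6,0,0.3,0]]'
python3 - <<'E'
from h import *
s=sense();t=s["tcp_pos"];print(t,s["wrist_force"],s["time_s"],s["gripper_width"])
p=capture("side");i=p["image"];cv2.imwrite("pics/side11.png",cv2.resize(i[150:225,180:280],(800,600),interpolation=cv2.INTER_CUBIC))
E
```

```text
time_s: 13.75
tcp_pos: [0.5166, 0.08, 0.0737]
ee_rot: [[-0.009, 0.003, 1.0], [-0.01, 1.0, -0.003], [-1.0, -0.01, -0.009]]
wrist_force: [-7.7, 1.2, 0.1]
gripper_width: 0.134
[0.51655446 0.08002236 0.07366668] [-7.66331631  1.18054437  0.09684639] 13.75 0.1342781106009766
```

View pics/side11.png

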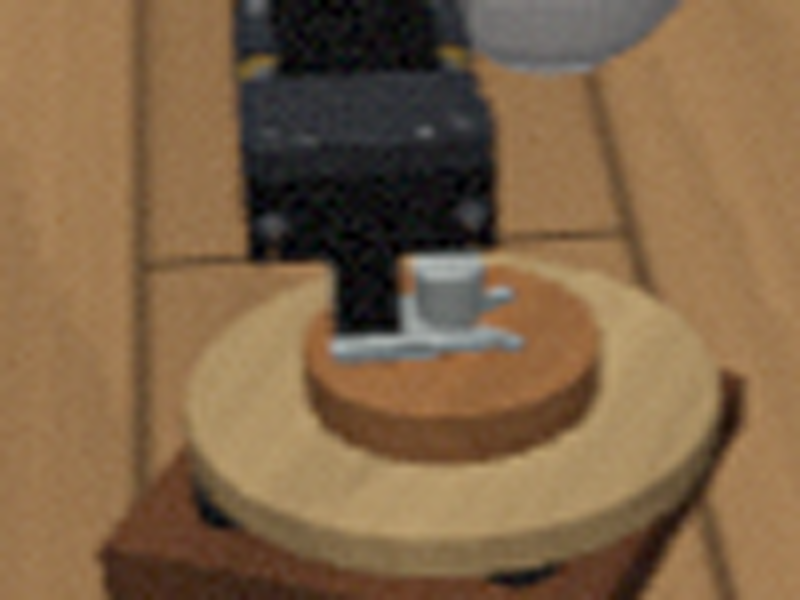

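Still at the same relation to the head, and the force just follows the turntable's give, so it is home. I'll relax back 7.5 mm and ease down.

```bash
python3 -m creep '[[0,-1.5,0,0,0],[0,-3,0,0,0],[0,-4.5,0,0,0],[0,-6,0,0,0],[0,-7.5,0,0,0],[0,-7.5,0,-0.5,0],[0,-7.5,0,-0.8,0],[0,-7.5,0,-0.8,0]]'
python3 - <<'E'
from h import *
np.set_printoptions(suppress=True,precision=4)
s=sense();t=s["tcp_pos"];print(t,s["wrist_force"],s["time_s"],s["gripper_width"])
p=capture("side");i=p["image"];cv2.imwrite("pics/side12.png",cv2.resize(i[150:225,180:280],(800,600),interpolation=cv2.INTER_CUBIC))
E
```

```text
time_s: 14.6
tcp_pos: [0.5095, 0.0802, 0.0731]
ee_rot: [[-0.008, 0.003, 1.0], [-0.009, 1.0, -0.003], [-1.0, -0.009, -0.008]]
wrist_force: [-1.7, 0.2, -0.4]
gripper_width: 0.132
[0.5095 0.0802 0.0731] [-1.6941  0.2141 -0.3531] 14.6 0.13221768083069
```

View pics/side12.png

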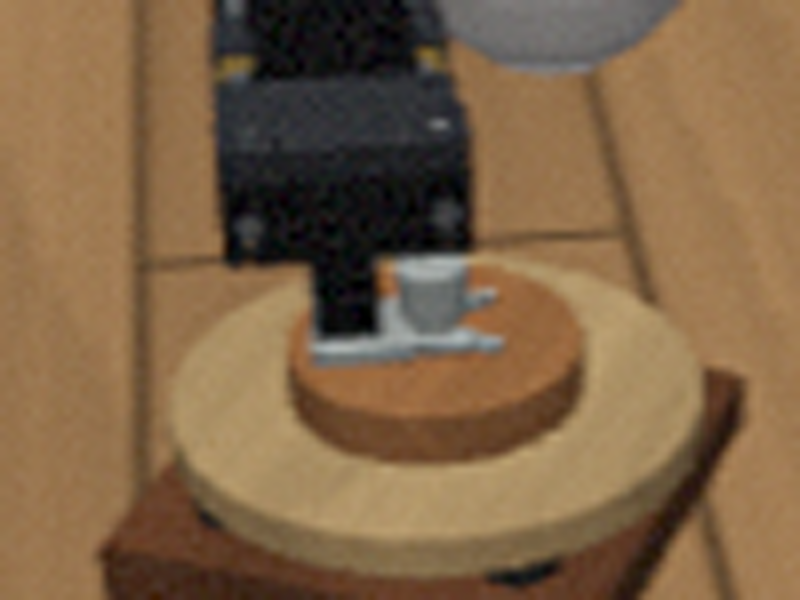

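Nearly relaxed (-1.7 N) and lightly resting on the boss. Opening.

```bash
python3 -m creep '[[0,-1.3,0,0,0],[0,-1.3,0,0,0],[0.25,-1.3,0,0,0],[0.5,-1.3,0,0,0],[0.5,-1.3,0,0,0],[0.5,-1.3,0,0,0],[0.5,-1.3,0,0,0],[0.5,-1.3,0,0,0]]'; python3 -m creep '[[0.5,0,0,5,0],[0.5,0,0,15,0],[0.5,0,0,30,0],[0.5,0,0,50,0],[0.5,0,0,75,0],[0.5,0,0,100,0],[0.5,-40,0,110,0],[0.5,-80,0,110,0]]'; python3 -m creep '[[0.5,-20,40,0,0],[0.5,-20,80,0,0],[0.5,-20,120,0,0],[0.5,-20,160,0,0],[0.5,-20,200,0,0],[0.5,-20,240,0,0],[0.5,-20,260,0,0],[0.5,-20,260,0,0]]'
python3 - <<'E'
from h import *
np.set_printoptions(suppress=True,precision=4)
s=sense();print(s["tcp_pos"],s["wrist_force"],s["time_s"],s["gripper_width"])
tp=capture("top");p=capture("side");i=p["image"]
a=cv2.resize(i[150:225,180:280],(800,600),interpolation=cv2.INTER_CUBIC);cv2.imwrite("pics/side13.png",a)
cv2.imwrite("pics/top13.png",cv2.resize(tp["image"][205:280,200:300],(800,600),interpolation=cv2.INTER_CUBIC))
# fit clip (with head/neck) in both views
t=np.linspace(0,2*np.pi,48,endpoint=False)
def hs(p,hx,hy,x0,y0,w,h,S=6):
    im=np.zeros((h*S,w*S),np.uint8)
    for R,za,zb in((.008,.072,.081),(.012,.081,.1)):
        q=cv2.convexHull(np.array([w2px(p,(hx+R*np.cos(b),hy+R*np.sin(b),z)) for z in(za,zb) for b in t],np.float32))
        cv2.fillPoly(im,[np.round((q-[x0-.5,y0-.5])*S*16).astype(np.int32)],255,shift=4)
    return cv2.resize(im,(w,h),interpolation=cv2.INTER_AREA)/255.
for n,q,box,hd in(("top",tp,(228,228,40,40),(537.2,81)),("side",p,(212,172,40,26),(534.8,82.1))):
    x0,y0,w,h=box;c=q["image"][y0:y0+h,x0:x0+w].astype(float);wood=c[...,2]-c[...,0]
    W=np.clip(1-wood/np.median(wood),0,1)
    f=lambda v:((np.maximum(sil(q,v[0]/1e3,v[1]/1e3,v[2]/10,.072,*box,6),hs(q,v[3]/1e3,v[4]/1e3,*box))-W)**2).sum()
    g=[hd[0],hd[1],0,hd[0],hd[1]]
    sx=[g]+[[g[k]+(4 if k!=2 else 1)*(k==j) for k in range(5)] for j in range(5)]
    b=minimize(f,g,method="Nelder-Mead",options=dict(initial_simplex=sx,maxiter=600));print(n,b.x,b.fun,"clip-head",b.x[:2]-b.x[3:])
E
```

```text
time_s: 15.45
tcp_pos: [0.5083, 0.0802, 0.0731]
ee_rot: [[-0.008, 0.003, 1.0], [-0.009, 1.0, -0.003], [-1.0, -0.009, -0.008]]
wrist_force: [-0.2, 0.5, -0.3]
gripper_width: 0.49
time_s: 16.25
tcp_pos: [0.429, 0.0807, 0.1853]
ee_rot: [[-0.003, 0.004, 1.0], [-0.007, 1.0, -0.004], [-1.0, -0.007, -0.003]]
wrist_force: [-0.5, 1.8, -0.3]
gripper_width: 0.499
time_s: 17.05
tcp_pos: [0.409, 0.3429, 0.1856]
ee_rot: [[-0.003, 0.002, 1.0], [-0.007, 1.0, -0.002], [-1.0, -0.007, -0.003]]
wrist_force: [-0.1, 0.1, -0.0]
gripper_width: 0.502
[0.409  0.3429 0.1856] [-0.1088  0.121  -0.0033] 17.05 0.5015873254505764
top [537.134   80.8329   0.245  536.8722  81.1529] 9.508462863999524 clip-head [ 0.2618 -0.3199]
side [534.8361  82.2082   0.4041 534.8974  80.8852] 16.492974758530863 clip-head [-0.0613  1.3229]
```

View pics/side13.png

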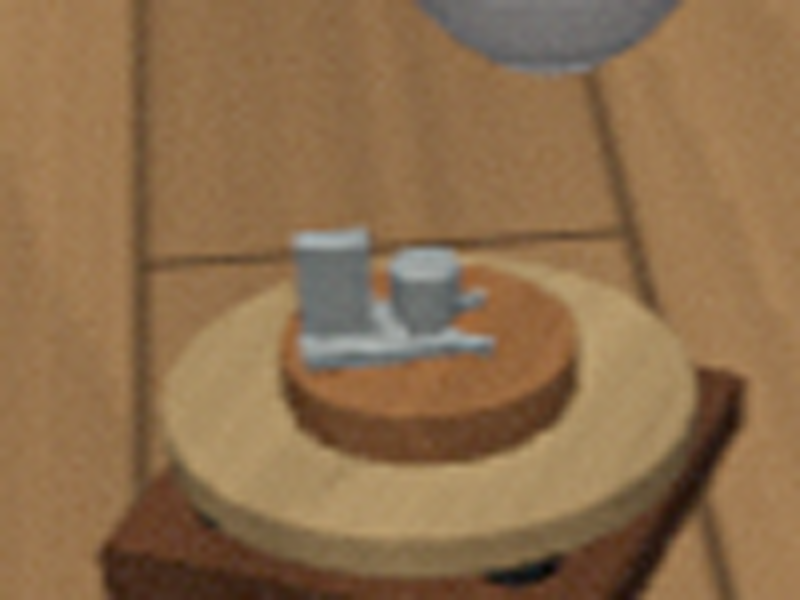

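View pics/top13.png

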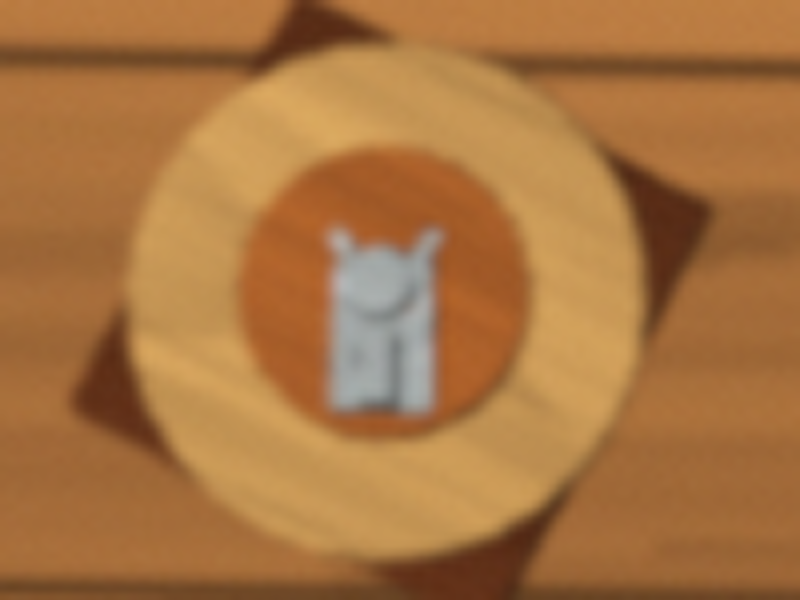

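The clip is home: the fit puts it within 0.3 mm of the spindle axis along its length. It lies flat, the head sits between the flared tips, and the robot is clear. Handing in.

```bash
python3 -c "
from station import *
print(finish_job())"
```

```text
the job is handed in; nothing more can be done
None
```

The larger grey clip is snapped into the groove under the spindle's head and lies flat on the boss. I've released it, and the arm is well clear of everything. The job is handed in at about 17 s of the 61 s allowed.

- **Push:** the highest force I read was about 8.4 N. It then dropped to 5.6 N as the clip snapped on. A further 4 mm of push only moved the turntable, and the clip did not shift relative to the head. I read the force only at the end of each move, so a brief peak in between would not have shown.
- **Final position:** along the push direction, the clip is within 0.3 mm of the spindle axis in both cameras. Sideways, the top camera gives -0.3 mm and the side camera +1.3 mm, which is within the 2 mm calibration.
- **Disagreement found:** both cameras and the start picture showed the fingertips about 32 mm higher than the robot's height reading implied. I went by the cameras for the grasp and checked the clip's height again before inserting it.
- **Other objects:** I went near nothing else on the bench, but I did not re-measure the other objects at the end.

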